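# Reset the tripped pump box through its guarded well

### The job

The pump's trip box has tripped. With the fingertips push the bare-metal guard on its top all the way back by its upright tab, press the sunken round key in the well underneath fully down and hold it for about a second, then let it come up and push the guard all the way forward again over the well. Leave the square key in the open well alone, do not shove or lift the box, pick nothing up, and do not disturb the balance or the pots and jar.

Things in the scene. Friction and masses are not known exactly. Their poses are not given: they have to be found in the camera images.
- tripbox: grey metal box, 200 (x) x 176 (y) x 85 (z) mm, 2.6 kg, loose on rubber feet, turned up to 0.3 rad. Origin: centre of its underside; x from front (robot side) to rear, y to its left. Flat top at z = 85 mm with two equal wells, 45 (x) x 53 (y) mm, 36 mm deep, in its front half: the right one (-y) under the bare-metal guard holds the round reset key, the left one (+y), open, the square test key
- reset_well (a point): centre of the mouth of the guarded well, level with the top panel; box frame (-45, -42, 85) mm; axes as the box's
- test_well (a point): centre of the mouth of the open well, level with the top panel; box frame (-45, 42, 85) mm; not to be touched
- reset_key_top (a point): centre of the top of the round black reset key, 28 mm diameter, in the middle of the guarded well; its top lies 24 mm below the panel when up and 30 mm below when fully pressed
- reset_key (a joint): travel of the reset key: 0 up, 0.006 m fully down; spring, about 2 N to start and 5 N at the bottom; it springs back when let go
- test_key (a joint): travel of the square test key (22 mm square, in the open well, same depth and spring): 0 up; must stay up
- guard (a joint): slide of the bare-metal guard along the box's x: 0 = fully forward, well covered; 0.055 m = fully back (end stop), well quite clear. It starts within 6 mm of forward, is freely sliding against about 1.5 N of friction and stays where it is left
- guard_tab (a point): centre of the upright tab that moves the guard: 5 mm thick (x) x 40 mm wide (y), its top 29 mm and its centre 16 mm above the box's top. It stands on the rear edge of the guard plate (56 x 60 x 3 mm, upper face 4 mm above the box's top), which reaches forward from it; behind it is bare panel. Two rails, 6 mm high, run along the plate's sides, 60 mm apart. Axes as the box's
- balance: white bench balance, 200 x 160 mm, pan 60 mm high, fixed to the bench beside the trip box; origin at the centre of its underside. A bystander
- pan_pot: open white plastic sample pot, 42 mm wide, 48 mm high, on the balance's pan; origin at the centre of its underside. Leave it
- jar: closed amber jar, 60 mm wide, 85 mm high, standing behind the trip box and balance; origin at the centre of its underside. Leave it
- spare_pot: open white plastic sample pot, 48 mm wide, 50 mm high, standing behind the trip box and balance; origin at the centre of its underside. Leave it
There are look-alikes about, which are no part of the job. Several things look just like the jar: the one meant starts farthest to the robot's left.

How it is judged:
On the way, in this order (a step that is already met when the one before it is completed fails the run):
1. the guard is pushed back clear of the well (value of joint guard above 0.045 m), for 0.2 s.
2. the round key is held fully down in its uncovered well (value of joint guard above 0.045 m and value of joint reset_key above 0.0048 m), for 0.6 s.
3. the guard is pushed forward over the well again, the key up (value of joint guard below 0.006 m and value of joint reset_key below 0.0015 m), for 0.2 s.
At the end, for the whole second after the job is handed in: The guard is within 6 mm of fully forward, both keys are up (within 1.5 mm), the trip box stands still within 20 mm of where it was, and the pots and jar stand upright within 15 mm of where they were (all of step 3 and value of joint test_key below 0.0015 m and distance of tripbox from where it was at the start of the episode below 0.02 m and angle between tripbox's own z axis and vertical below 0.05 rad and linear speed of tripbox below 0.01 m/s and distance of each of pan_pot, jar, spare_pot from where it was at the start of the episode below 0.015 m and angle between each of pan_pot, jar, spare_pot's own z axis and vertical below 0.1 rad); the robot touches nothing.
It fails at once if the test key is pressed (over 2 mm) (value of joint test_key above 0.002 m).
It fails at once if the trip box is shoved over 20 mm, lifted or tipped (distance of tripbox from where it was at the start of the episode above 0.02 m or height (world z) of tripbox above 0.01 m or angle between tripbox's own z axis and vertical above 0.08 rad).
It fails at once if a pot or the jar is moved over 15 mm, lifted or tipped (distance of any of pan_pot, jar, spare_pot from where it was at the start of the episode above 0.015 m or angle between any of pan_pot, jar, spare_pot's own z axis and vertical above 0.2 rad).
It fails at once if the balance is struck or leaned on (over 5 N) (contact force between any of the arm, the fingers and balance above 5 N).
It also fails if it takes over 53 s, if anything falls off the work surface, if the arm or the gripper's body presses on something with over 40 N, if the wrist force passes 120 N, or if a joint passes its speed limit or range.

### The arm

A 6-joint arm with a two-finger parallel gripper is mounted at the origin on the work surface. World frame = base frame: x ahead of the robot, y to its left, z up, the work surface at z = 0. Lengths are in m, angles in rad, forces in N, time in s.
With the tool pointing down it reaches from about 0.35 to 1 m from the base axis. Payload 7.1 kg.
Tool frame: the origin (TCP) lies on the centre line of the jaws, within the pads' length; the fingertips stand ahead of it and the grasp point (between the pads) lies 3 mm ahead of it (ctrl.nose_length is the z of the fingertips in the tool frame, in m); z points along the fingers, y is the direction in which the jaws open and shut (so a half turn about z gives the same grasp; the last joint's range is limited). The gripper opens to 85 mm and grips with 20 to 120 N. Pads are 22 mm wide; open, the fingers measure 114 mm over their backs; the gripper's body (76 mm by 85 mm) begins 54 mm behind the grasp point. The pads swing forward as they close: fully open they stand 13 mm farther back than shut.
Start: joints at [1.142, 0.423, 1.63, -0, 1.089, -0.019], TCP at [0.249, 0.573, 0.253] pointing down, gripper open.
Joint ranges: [-3, 3], [-0.9, 2.11], [0.09, 2.58], [-1.31, 4.45], [0.11, 2.69], [-2.54, 2.54]. Speed limits (rad/s): [2.39, 2.39, 3.01, 3.14, 3.14, 3.14].

### API

Orientations are given as a 3x3 rotation matrix whose columns are the frame's x, y, z axes.
In Python, from bench import ctrl, optics gives the robot as it stands.
- The arm moves only by the shell command python3 -m jog 'ROWS' [FORCE]. ROWS is JSON, a list of rows, each a list of 7 numbers: the shift along the world's x, y, z in mm, then the turn, a rotation vector about the world's x, y, z in degrees, then the finger opening in mm, from 0 to 85.4. In form: [[tx, ty, tz, wx, wy, wz, fingers], ...]. A call has 1 to 20 rows; each row shifts and turns the pose as measured when the row begins; what a row does not reach is not made up. A row lasts 1/8 s, in which the tool goes at most 62.5 mm and 10.7 degrees, less where a joint would pass 70% of its speed; a pose out of reach is approached as far as the arm can. A call with a gripper value outside its range is refused whole. The fingers move at their own pace and stop on an object; FORCE is the grip in N (left out, the last holds). Time passes only in rows, so rows that do not move let the fingers close. It gives the time, the measured TCP pose, the force and the opening at its end, in the units of the state.
- ctrl.read_state(): the state, without advancing time (a new reading comes with each control period).
- optics.grab_frame(name): name is "scene" or "top" or "wrist"; returns (picture, depth): 384x512x3 uint8, red, green, blue; 384x512 float32, m along the optical axis (not along the pixel's ray), 0 where there is no reading.
- optics.calibration(name): a dict with "vfov" (degrees; the focal length in pixels is half the picture's height over the tangent of half this angle, whatever the lens; pixels are square), "cx", "cy" (the principal point, pixels), "R" (3x3) and "t" (3): a world point X has camera coordinates R X + t. Camera axes: x right, y down, z forward; pixel columns grow to the right and rows downward; lengths in m; the calibration is good to about 2 mm. A picture is of the moment at which its call begins: read the wrist's pose just before it. calibration takes no time and is no camera call; for the wrist camera it gives the pose at the moment of the call.
- ctrl.close_job(): hands the job in, once; it reports no verdict.
The state is a dict: "clock": time; "qpos": joint angles; "dq": joint speeds; "tau": joint torques, N m; "eef_pos": TCP position; "eef_rot": TCP orientation; "force": force on the tool from outside, world axes, zero at the start; "torque": the same for the moment, N m; "finger_gap": opening from 0.0 (shut) to 1.0 (fully open).
Only numpy, scipy, OpenCV 4.12 (cv2) and the standard library are available. Lean on these libraries where they do the work, as an engineer would, in place of code of your own. Each camera call takes 0.05 s, during which the arm holds its last target.

## Working session

There is one attempt and no reset: what is moved stays moved. The work goes in short steps, Python scripts to look and compute and a shell command to move; the robot and the scene stay as the last step left them, time stands still between calls to the robot, and variables do not carry over. Pictures are saved under pics/ and viewed, and the job is handed in when it is done.

```bash
ls; mkdir -p pics; python3 - <<'E'
from bench import ctrl, optics
import cv2,numpy as np
s=ctrl.read_state();print({k:np.round(v,3).tolist() for k,v in s.items()},ctrl.nose_length)
for n in("scene","top"):
    p,d=optics.grab_frame(n);cv2.imwrite(f"pics/{n}0.png",p[...,::-1]);np.save(f"pics/{n}0.npy",d)
    c=optics.calibration(n);print(n,c)
E
```

```text
pics
{'clock': 0.0, 'qpos': [1.142, 0.424, 1.631, -0.0, 1.089, -0.019], 'dq': [0.001, 0.001, -0.002, -0.001, -0.0, 0.001], 'tau': [0.0, -55.738, -28.175, -0.0, 0.007, -0.0], 'eef_pos': [0.249, 0.573, 0.253], 'eef_rot': [[-0.917, 0.398, -0.001], [0.398, 0.917, -0.001], [0.0, -0.002, -1.0]], 'force': [0.141, -0.226, -0.428], 'torque': [0.036, -0.038, 0.035], 'finger_gap': 1.0} 0.022
scene {'vfov': 42.98793280038822, 'cx': 265.24668381807965, 'cy': 195.30383609449635, 'R': array([[-0.88770229,  0.46040796,  0.00302405],
       [ 0.28523304,  0.55508357, -0.78136057],
       [-0.36142323, -0.69275301, -0.62407252]]), 't': array([ 0.56546379, -0.09349891,  1.26211422])}
top {'vfov': 42.97086477575107, 'cx': 253.78422915901496, 'cy': 194.24238314839036, 'R': array([[ 8.21179905e-03, -9.99964745e-01,  1.75337727e-03],
       [-9.79741449e-01, -8.39656998e-03, -2.00090456e-01],
       [ 2.00098124e-01, -7.47537696e-05, -9.79775860e-01]]), 't': array([-0.02433705,  0.63397462,  0.86143043])}
```

View pics/scene0.png

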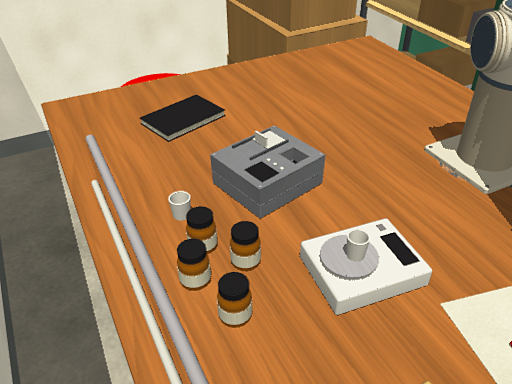

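View pics/top0.png

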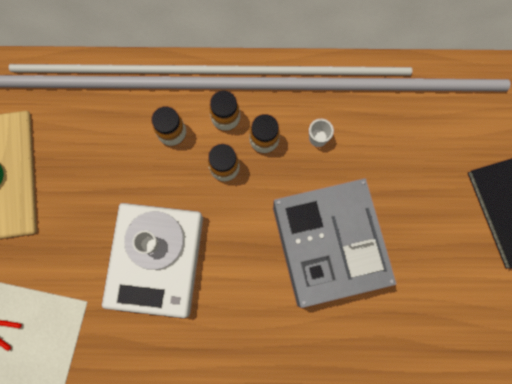

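The top view shows the box at about (335,243). The guard is light metal at (362,258), with its tab along its rear edge near (366,244). The open well with the square key is at (317,271), the balance at (152,260) and the spare pot at (320,133). There are four jars, at (168,122), (224,110), (264,133) and (223,162). The jar meant is farthest left, at (168,122). None of them will be approached. Next I measure the box.

```bash
cat > h.py <<'E'
import numpy as np,cv2
from bench import ctrl,optics
def f(c): return 192/np.tan(np.radians(c['vfov']/2))
def ray(c,uv,z):
    uv=np.atleast_2d(np.asarray(uv,float));F=f(c)
    d=np.c_[(uv[:,0]-c['cx'])/F,(uv[:,1]-c['cy'])/F,np.ones(len(uv))]@c['R']
    o=-c['R'].T@c['t'];return o+d*((z-o[2])/d[:,2])[:,None]
def cloud(c,D):
    F=f(c);v,u=np.mgrid[:384,:512];P=np.stack([(u-c['cx'])/F*D,(v-c['cy'])/F*D,D],-1)
    return (P-c['t'])@c['R']
def proj(c,X):
    p=np.atleast_2d(X)@c['R'].T+c['t'];return p[:,:2]/p[:,2:]*f(c)+[c['cx'],c['cy']]
E
python3 - <<'E'
from h import *
c=optics.calibration("top");D=np.load("pics/top0.npy");W=cloud(c,D)
im=cv2.imread("pics/top0.png")
roi=np.zeros((384,512),bool);roi[170:315,262:405]=1
m=(roi&(W[...,2]>0.078)&(W[...,2]<0.2)&(D>0)).astype(np.uint8)
m=cv2.morphologyEx(m,cv2.MORPH_CLOSE,np.ones((25,25)))
k=max(cv2.findContours(m,0,1)[0],key=cv2.contourArea)
P=ray(c,k[:,0],0.085)[:,:2]
r=cv2.minAreaRect((P*1000).astype(np.float32));print(r);print(cv2.boxPoints(r))
print("panel z",np.median(W[...,2][roi&(abs(W[...,2]-.085)<.012)]))
t=roi&(W[...,2]>0.1)&(D>0);print("tab",t.sum(),W[t].mean(0),W[t][:,2].max())
big=cv2.resize(im[170:320,255:405],None,fx=4,fy=4,interpolation=2);cv2.imwrite("pics/box0.png",big)
E
```

```text
((544.1792602539062, -164.3809356689453), (199.92051696777344, 176.38209533691406), 13.869248390197754)
[[ 425.9933   -102.722244]
 [ 468.27332  -273.96198 ]
 [ 662.36523  -226.03963 ]
 [ 620.0852    -54.799896]]
panel z 0.08543825525382764
tab 74 [ 0.53807974 -0.20778174  0.11211053] 0.11592095576775191
```

View pics/box0.png

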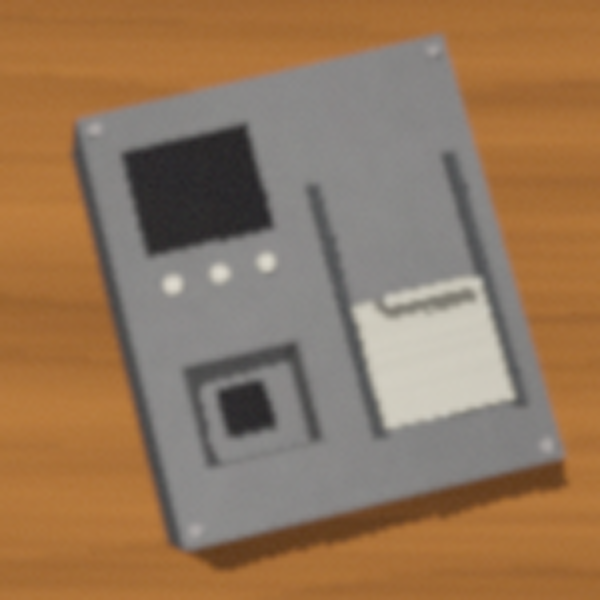

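Box centre is (544.2, -164.4) mm with yaw 13.87°, and the fitted size of 199.9 x 176.4 mm matches the given one. The crop shows the guard plate nearly forward, its tab at box x ≈ -16 mm. I'll transfer high with the fingers shut, aligning tool x with box x.

```bash
python3 -m jog '[[13,-39,0,0,0,-7.1,0],[13,-39,0,0,0,-7.1,0],[13,-39,0,0,0,-7.1,0],[13,-39,0,0,0,-7.1,0],[13,-39,0,0,0,-7.1,0],[13,-39,0,0,0,-7.1,0],[13,-39,0,0,0,-7.1,0],[13,-39,0,0,0,-7.1,0],[13,-39,0,0,0,-7.1,0],[13,-39,0,0,0,-7.1,0],[13,-39,0,0,0,-7.1,0],[13,-39,0,0,0,-7.1,0],[13,-39,0,0,0,-7.1,0],[13,-39,0,0,0,-7.1,0],[13,-39,0,0,0,-7.1,0],[13,-39,0,0,0,-7.1,0],[13,-39,0,0,0,-7.1,0],[13,-39,0,0,0,-7.1,0],[0,0,0,0,0,0,0],[0,0,0,0,0,0,0]]' 60
cat >> h.py <<'E'
C=np.array([.5442,-.1644]);Y=np.radians(13.87)
RB=np.array([[np.cos(Y),-np.sin(Y)],[np.sin(Y),np.cos(Y)]])
def st(tx=None,ty=-42):
    s=ctrl.read_state();p=s['eef_pos'];b=RB.T@(p[:2]-C)*1000;R=s['eef_rot']
    print('t',round(s['clock'],2),'box xy',b.round(1),'tip z mm',round((p[2]-ctrl.nose_length)*1000,1),'yaw err deg',np.degrees(Y-np.arctan2(R[1,0],R[0,0])).round(2),'tilt',R[:,2].round(4),'F',s['force'].round(1),'gap',round(s['finger_gap'],3),'nose',ctrl.nose_length)
    if tx is not None: print('world shift mm',(RB@(np.array([tx,ty])-b)).round(1))
E
python3 -c "from h import *;st(-43)"
```

```text
clock: 2.6
eef_pos: [0.4838, -0.1532, 0.2482]
eef_rot: [[0.91, 0.415, -0.005], [0.415, -0.91, 0.005], [-0.003, -0.007, -1.0]]
force: [0.1, 0.1, -0.5]
finger_gap: -0.003
t 2.6 box xy [-56.   25.3] tip z mm 226.2 yaw err deg -10.67 tilt [-0.0054  0.0049 -1.    ] F [ 0.1  0.1 -0.5] gap -0.003 nose 0.022
world shift mm [ 28.8 -62.3]
```

```bash
python3 -m jog '[[10,-21,-20,-0.28,-0.31,-5.3,0],[10,-21,-20,0,0,-5.3,0],[9,-20,-20,0,0,0,0],[0,0,0,0,0,0,0],[0,0,0,0,0,0,0]]' 60 >/dev/null
python3 - <<'E'
from h import *
st(-43)
for n in("scene","top","wrist"):
    p,d=optics.grab_frame(n);cv2.imwrite(f"pics/{n}1.png",p[...,::-1]);np.save(f"pics/{n}1.npy",d)
E
```

```text
t 3.23 box xy [-42.2 -37.2] tip z mm 165.1 yaw err deg -0.31 tilt [-8.0e-04  1.5e-03 -1.0e+00] F [-0.6  0.2  0.6] gap -0.001 nose 0.022
world shift mm [ 0.4 -4.8]
```

```bash
python3 -c "
import cv2,numpy as np
a=[cv2.imread(f'pics/{n}1.png') for n in('scene','top','wrist')]
cv2.imwrite('pics/tri1.png',cv2.resize(np.hstack(a),(798,200),interpolation=3))"
```

```text
(no output)
```

View pics/scene1.png

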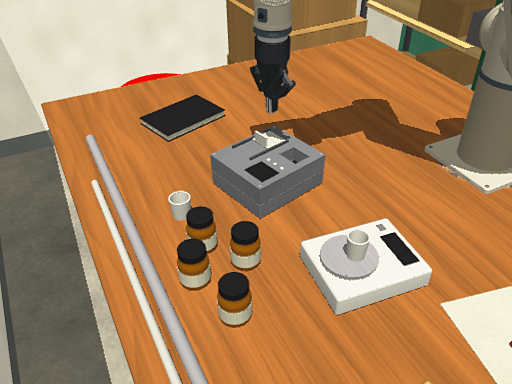

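View pics/wrist1.png

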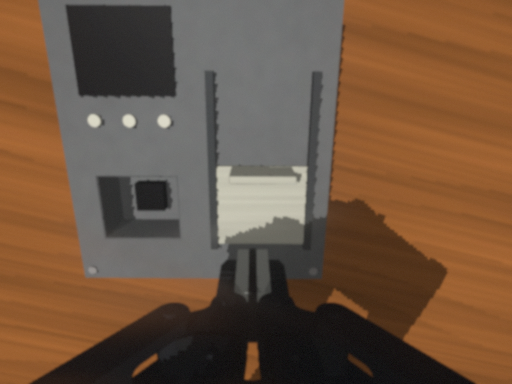

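The scene view (fingers at (271,105)) shows the gripper above the guard, and nothing has moved. In the wrist view the shut tips are at (253,250), the guard plate spans (217..307, 166..245), and the tab is at (265,172). I'll check tip height and tab position from wrist depth.

```bash
python3 - <<'E'
from h import *
c=optics.calibration("wrist");W=cloud(c,np.load("pics/wrist1.npy"));D=np.load("pics/wrist1.npy")
B=np.concatenate([(W[...,:2]-C)@RB*1000,W[...,2:]*1000],-1)
v,u=np.mgrid[:384,:512]
t=(B[...,2]>100)&(B[...,2]<125)&(v<245)&(D>0);print('tab',t.sum(),np.percentile(B[t],[3,50,97],axis=0).round(1).tolist())
for vv in range(248,300,6): print(vv,[B[vv,uu].round(0).tolist() for uu in(232,245,262,275)])
print('panel',B[100,260].round(1), 'plate',B[215,262].round(1))
# scene: finger lowest points
c=optics.calibration("scene");D=np.load("pics/scene1.npy");W=cloud(c,D)
B=np.concatenate([(W[...,:2]-C)@RB*1000,W[...,2:]*1000],-1)
for vv in range(92,114,3): print(vv,[(uu,B[vv,uu].round(0).tolist()) for uu in(266,269,272,275)])
c=optics.calibration("top");D=np.load("pics/top1.npy");W=cloud(c,D)
E
```

```text
tab 925 [[-15.1, -61.8, 101.0], [-11.3, -43.2, 113.5], [-10.3, -24.8, 115.2]]
248 [[-72.0, -23.0, 86.0], [-30.0, -34.0, 168.0], [-29.0, -42.0, 170.0], [-72.0, -54.0, 85.0]]
254 [[-77.0, -23.0, 85.0], [-30.0, -34.0, 175.0], [-29.0, -42.0, 175.0], [-76.0, -54.0, 86.0]]
260 [[-34.0, -28.0, 173.0], [-30.0, -34.0, 179.0], [-30.0, -42.0, 180.0], [-33.0, -47.0, 174.0]]
266 [[-33.0, -29.0, 178.0], [-29.0, -34.0, 186.0], [-29.0, -41.0, 186.0], [-33.0, -47.0, 178.0]]
272 [[-34.0, -29.0, 182.0], [-29.0, -35.0, 191.0], [-29.0, -41.0, 191.0], [-34.0, -47.0, 183.0]]
278 [[-34.0, -29.0, 187.0], [-29.0, -35.0, 195.0], [-28.0, -41.0, 196.0], [-33.0, -47.0, 188.0]]
284 [[-33.0, -30.0, 192.0], [-29.0, -35.0, 199.0], [-29.0, -41.0, 198.0], [-33.0, -46.0, 192.0]]
290 [[-34.0, -30.0, 196.0], [-29.0, -35.0, 202.0], [-29.0, -41.0, 203.0], [-33.0, -46.0, 196.0]]
296 [[-27.0, -31.0, 209.0], [-32.0, -35.0, 203.0], [-28.0, -41.0, 208.0], [-27.0, -45.0, 210.0]]
panel [ 30.7 -41.9  86.6] plate [-44.9 -44.   89.7]
92 [(266, [-30.0, -43.0, 215.0]), (269, [-30.0, -33.0, 219.0]), (272, [-30.0, -23.0, 223.0]), (275, [
[... 197 characters left out ...]
1.0, 205.0]), (272, [-30.0, -23.0, 208.0]), (275, [-29.0, -12.0, 213.0])]
101 [(266, [-36.0, -50.0, 188.0]), (269, [-32.0, -35.0, 195.0]), (272, [-36.0, -29.0, 196.0]), (275, [-45.0, -29.0, 193.0])]
104 [(266, [-31.0, -44.0, 185.0]), (269, [-32.0, -35.0, 188.0]), (272, [-37.0, -30.0, 188.0]), (275, [-39.0, -22.0, 190.0])]
107 [(266, [-30.0, -42.0, 178.0]), (269, [-31.0, -33.0, 181.0]), (272, [-35.0, -27.0, 182.0]), (275, [-41.0, -24.0, 182.0])]
110 [(266, [-31.0, -43.0, 170.0]), (269, [-32.0, -34.0, 173.0]), (272, [-34.0, -27.0, 175.0]), (275, [-41.0, -24.0, 174.0])]
113 [(266, [-229.0, -267.0, -4.0]), (269, [-232.0, -257.0, -1.0]), (272, [-35.0, -28.0, 167.0]), (275, [-242.0, -242.0, 2.0])]
```

The tip height checks out at about 165 mm and finger width about 20 mm. The two views put the tab at about -16 and -12.5 mm, and contact will settle that. I'll descend in front of the tab.

```bash
python3 -m jog '[[0,-5,-20,0,0,-0.3,0],[0,0,-20,0,0,0,0],[0,0,-18,0,0,0,0],[0,0,-8,0,0,0,0],[0,0,0,0,0,0,0],[0,0,0,0,0,0,0]]' 60 >/dev/null
python3 -c "from h import *;st(-23)"
```

```text
t 4.12 box xy [-41.4 -41.8] tip z mm 101.4 yaw err deg -0.16 tilt [ 0.0062 -0.0016 -1.    ] F [-0.1 -0.   0.1] gap 0.002 nose 0.022
world shift mm [17.9  4.2]
```

```bash
python3 -m jog '[[4,1,-4,0.1,0.35,0,0],[5,1.2,0,0,0,0,0],[5,1.2,0,0,0,0,0],[5,1.2,0,0,0,0,0],[0,0,0,0,0,0,0]]' 60 >/dev/null
python3 -c "from h import *;st(20)"
```

```text
t 4.75 box xy [-19.9 -42.3] tip z mm 98.2 yaw err deg -0.16 tilt [ 9.e-04 -6.e-04 -1.e+00] F [ 0.5 -0.5 -0.7] gap 0.002 nose 0.022
world shift mm [38.7  9.9]
```

```bash
python3 -m jog '[[6,1.5,0,0,0,0,0],[6,1.5,0,0,0,0,0],[6,1.5,0,0,0,0,0],[6,1.5,0,0,0,0,0],[4,1,0,0,0,0,0]]' 60
python3 -c "from h import *;st(24)"
```

```text
clock: 5.38
eef_pos: [0.5643, -0.2029, 0.1201]
eef_rot: [[0.97, 0.242, -0.0], [0.242, -0.97, -0.001], [-0.0, 0.0, -1.0]]
force: [-2.0, -0.2, 1.4]
finger_gap: 0.002
t 5.38 box xy [ 10.3 -42.2] tip z mm 98.1 yaw err deg -0.16 tilt [-1.e-04 -5.e-04 -1.e+00] F [-2.  -0.2  1.4] gap 0.002 nose 0.022
world shift mm [13.3  3.5]
```

Force of about 2 N: the guard is sliding. I'll approach the end stop in small steps.

```bash
python3 -m jog '[[3,0.8,0,0,0,0,0],[3,0.8,0,0,0,0,0],[2,0.5,0,0,0,0,0],[0,0,0,0,0,0,0]]' 60 >/dev/null
python3 -c "from h import *;st(24)"; python3 -m jog '[[2,0.5,0,0,0,0,0],[0,0,0,0,0,0,0]]' |grep force
python3 -c "from h import *;st(24)"
```

```text
t 5.88 box xy [ 19.5 -42.2] tip z mm 98.1 yaw err deg -0.17 tilt [ 4.e-04 -8.e-04 -1.e+00] F [-0.4  0.3 -0.1] gap 0.003 nose 0.022
world shift mm [4.3 1.2]
force: [-0.3, -0.3, 0.1]
t 6.12 box xy [ 21.7 -42.1] tip z mm 98.1 yaw err deg -0.16 tilt [ 6.e-04 -7.e-04 -1.e+00] F [-0.3 -0.3  0.1] gap 0.002 nose 0.022
world shift mm [2.2 0.7]
```

```bash
for i in 1; do python3 -m jog '[[1.5,0.4,0,0,0,0,0]]' |grep force; python3 -m jog '[[1.5,0.4,0,0,0,0,0]]'|grep force;python3 -m jog '[[1.5,0.4,0,0,0,0,0]]'|grep force; done
python3 -c "from h import *;st(24)"
```

```text
force: [-1.0, -1.2, -0.4]
force: [-8.9, -5.3, 5.0]
force: [-7.9, -4.5, 5.5]
t 6.5 box xy [ 23.5 -42. ] tip z mm 98.0 yaw err deg -0.19 tilt [-0.0059 -0.0011 -1.    ] F [-7.9 -4.5  5.5] gap 0.002 nose 0.022
world shift mm [0.5 0.1]
```

End stop reached: the force jumped to about 10 N and motion stalled. I'll back off, lift clear and look.

```bash
python3 -m jog '[[-5,-1.2,0,0,-0.3,0,0],[-8,-2,0,0,0,0,0],[-10,-2.5,10,0,0,0,0],[-15,-3.7,15,0,0,0,0],[-15,-3.7,15,0,0,0,0],[-14,-3.5,5,0,0,0,0],[0,0,0,0,0,0,0]]' 60 >/dev/null
python3 - <<'E'
from h import *
st(-45)
for n in("top","wrist"):
    p,d=optics.grab_frame(n);cv2.imwrite(f"pics/{n}2.png",p[...,::-1]);np.save(f"pics/{n}2.npy",d)
c=optics.calibration("wrist")
np.savez("pics/wc2.npz",**c)
p=cv2.imread("pics/top2.png")[160:320,250:410];cv2.imwrite("pics/top2c.png",cv2.resize(p,None,fx=3.5,fy=3.5,interpolation=2))
E
```

```text
t 7.38 box xy [-48.9 -42. ] tip z mm 146.2 yaw err deg -0.16 tilt [ 0.0029 -0.0014 -1.    ] F [-0.2 -0.7  0.7] gap 0.003 nose 0.022
world shift mm [3.8 0.9]
```

View pics/wrist2.png

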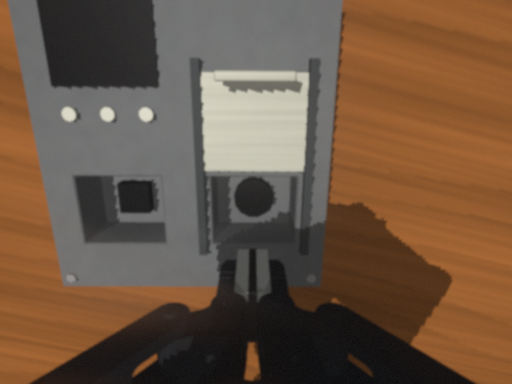

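View pics/top2c.png

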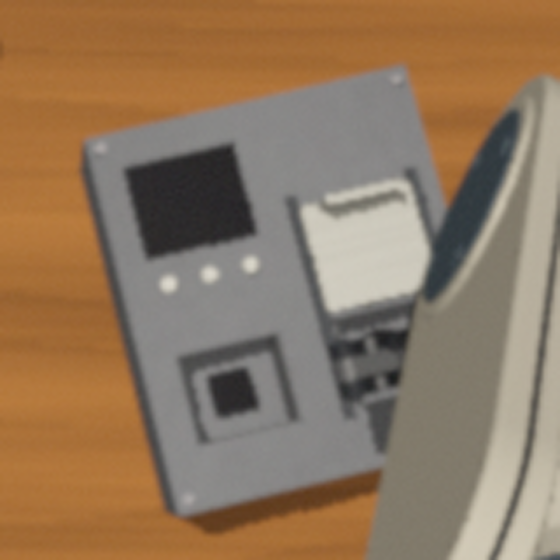

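The wrist view shows the guard fully back (tab at (254,76)) and the well open, with the round key at (254,196). The well mouth spans (210..298, 172..243), and the square key at (136,196) is untouched. I'll locate the round key from this view.

```bash
python3 - <<'E'
from h import *
c=dict(np.load("pics/wc2.npz"));im=cv2.imread("pics/wrist2.png");g=cv2.cvtColor(im,6)
sub=np.zeros_like(g);sub[174:222,220:292]=(g[174:222,220:292]<50)*255
n,l,s,ce=cv2.connectedComponentsWithStats(sub);i=1+s[1:,4].argmax();print(s[i],ce[i])
# flat disc of key: ray at z=61
def b(P):return (RB.T@(P[0,:2]-C)*1000).round(1)
print('key',b(ray(c,ce[i],.061)))
W=cloud(c,np.load("pics/wrist2.npy"));print(W[196,254],b(W[196,254][None]))
# mask of the test key for comparison (expected -45,+42)
sub=np.zeros_like(g);sub[170:225,112:165]=(g[170:225,112:165]<35)*255
n,l,s,ce=cv2.connectedComponentsWithStats(sub);i=1+s[1:,4].argmax();print('test',s[i],b(ray(c,ce[i],.061)))
D=np.load("pics/top2.npy");ct=optics.calibration("top");im=cv2.imread("pics/top2.png")
# box shift: compare screen patch between top0/top2
a=cv2.cvtColor(cv2.imread("pics/top0.png"),6)[180:310,270:332].astype(np.float32);d=cv2.cvtColor(im,6)[180:310,270:332].astype(np.float32)
print('px shift',cv2.phaseCorrelate(a,d,cv2.createHanningWindow((62,130),cv2.CV_32F)))
E
```

```text
[ 235  178   38   38 1123] [253.6634016  196.59750668]
key [-40.3 -43.1]
[ 0.51578698 -0.21604454  0.06064154] [-40.  -43.3]
test [120 181  33  30 727] [-40.3  39.1]
px shift ((-0.038921007239956396, 0.44807724227635504), 0.9039302896570276)
```

Both cameras agree within a few mm (-45 nominal, -40 from the wrist, whose bias is also +4 on the tab). With 11 mm clearance I'll aim at x=-43 and lower into the well.

```bash
python3 -m jog '[[6,1,-12,0.1,0.15,0,0],[0,0,-15,0,0,0,0],[0,0,0,0,0,0,0]]' 60 >/dev/null
python3 -c "from h import *;st(-43,-42.3)"
```

```text
t 7.85 box xy [-40.8 -42.1] tip z mm 115.3 yaw err deg -0.24 tilt [-0.0013  0.0014 -1.    ] F [ 0.2  0.4 -0.2] gap -0.0 nose 0.022
world shift mm [-2.  -0.7]
```

```bash
python3 -m jog '[[-2,-0.7,-12,0,0,0,0],[0,0,-12,0,0,0,0],[0,0,-12,0,0,0,0],[0,0,-10,0,0,0,0],[0,0,0,0,0,0,0]]' 60 |grep force
python3 -c "from h import *;st(-43,-42.3)"
```

```text
force: [-0.2, -0.8, 1.0]
t 8.47 box xy [-43.5 -41.8] tip z mm 64.9 yaw err deg -0.25 tilt [-0.0032  0.0022 -1.    ] F [-0.2 -0.8  1. ] gap 0.001 nose 0.022
world shift mm [ 0.6 -0.3]
```

```bash
for i in 1; do python3 -m jog '[[0,0,-3,0,0,0,0],[0,0,-2,0,0,0,0],[0,0,-1.5,0,0,0,0]]' |egrep "pos|force"; python3 -m jog '[[0,0,-1.5,0,0,0,0],[0,0,-1,0,0,0,0]]' |egrep "pos|force"; done; python3 -c "from h import *;st(-43,-42.3)"
```

```text
eef_pos: [0.5123, -0.2156, 0.0809]
force: [-1.4, 1.5, 2.8]
eef_pos: [0.5123, -0.2156, 0.0788]
force: [-2.5, 0.7, 3.8]
t 9.1 box xy [-43.3 -42.1] tip z mm 56.8 yaw err deg -0.24 tilt [-0.0022  0.0017 -1.    ] F [-2.5  0.7  3.8] gap -0.0 nose 0.022
world shift mm [ 0.3 -0.2]
```

Spring force is rising (about 4 N at 57 mm), so I'll keep pressing to the bottom and hold.

```bash
for i in 1; do python3 -m jog '[[0,0,-1.5,0,0,0,0]]' |egrep "pos|force"; python3 -m jog '[[0,0,-1.5,0,0,0,0]]' |egrep "pos|force"; python3 -m jog '[[0,0,-1.5,0,0,0,0]]' |egrep "pos|force"; done
```

```text
eef_pos: [0.5122, -0.2156, 0.0775]
force: [-1.6, -0.0, 4.9]
eef_pos: [0.5123, -0.2157, 0.0767]
force: [-7.1, 3.2, 23.9]
eef_pos: [0.5124, -0.2157, 0.0767]
force: [-8.7, 3.0, 27.3]
```

Bottomed at about 27 N. Holding for just over a second.

```bash
python3 -m jog '[[0,0,-0.7,0,0,0,0],[0,0,-0.7,0,0,0,0],[0,0,-0.7,0,0,0,0],[0,0,-0.7,0,0,0,0],[0,0,-0.7,0,0,0,0],[0,0,-0.7,0,0,0,0],[0,0,-0.7,0,0,0,0],[0,0,-0.7,0,0,0,0],[0,0,-0.7,0,0,0,0]]' |egrep "pos|force"; python3 -m jog '[[0,0,8,0,0,0,0],[0,0,15,0,0,0,0],[0,0,15,0,0,0,0],[0,0,15,0,0,0,0],[0,0,15,0,0,0,0],[0,0,10,0,0,0,0],[0,0,0,0,0,0,0]]'|egrep "pos|force"; python3 - <<'E'
from h import *
st(61)
p,d=optics.grab_frame("wrist");cv2.imwrite("pics/wrist3.png",p[...,::-1])
c=optics.calibration("wrist");W=cloud(c,d)
for n in((254,190),(254,185)):print(W[n[1],n[0]])
E
```

```text
eef_pos: [0.5123, -0.2156, 0.0769]
force: [-4.6, 2.0, 11.2]
eef_pos: [0.5135, -0.2162, 0.161]
force: [-0.2, -1.0, -0.1]
t 11.47 box xy [-42.2 -42.9] tip z mm 139.0 yaw err deg -0.25 tilt [ 2.1e-03 -2.0e-04 -1.0e+00] F [-0.2 -1.  -0.1] gap -0.004 nose 0.022
world shift mm [100.   25.6]
[ 0.5271887  -0.21356652  0.05970086]
[ 0.53778143 -0.21077527  0.08478643]
```

View pics/wrist3.png

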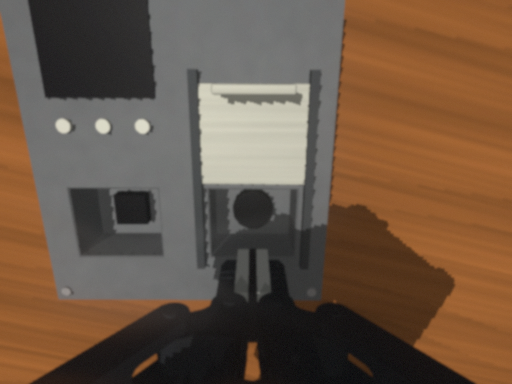

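The wrist view shows the key at (253,208), up again, with the guard still back. Now I move over behind the tab at height and descend.

```bash
python3 -m jog '[[20,5,0,0,0.1,-0.2,0],[20,5,0,0,0,0,0],[20,5,0,0,0,0,0],[20,5,0,0,0,0,0],[20,5,0,0,0,0,0],[0,0,0,0,0,0,0],[0,0,0,0,0,0,0]]' 60 |egrep "force"; python3 - <<'E'
from h import *
st(62)
E
```

```text
force: [-0.8, -0.1, 0.3]
t 12.4 box xy [ 63.2 -40.4] tip z mm 133.8 yaw err deg -0.11 tilt [-0.0081  0.0027 -1.    ] F [-0.8 -0.1  0.3] gap 0.0 nose 0.022
world shift mm [-0.8 -1.8]
```

```bash
python3 -m jog '[[0,-1.8,-12,-0.15,-0.45,0,0],[0,0,-12,0,0,0,0],[0,0,-11,0,0,0,0],[0,0,0,0,0,0,0]]' 60 |egrep "force"; python3 - <<'E'
from h import *
st(10)
p,d=optics.grab_frame("scene");cv2.imwrite("pics/scene4.png",cv2.resize(p[100:240,180:360,::-1],None,fx=4,fy=4,interpolation=2))
E
```

```text
force: [0.0, -0.6, 0.1]
t 12.9 box xy [ 60.1 -42. ] tip z mm 95.3 yaw err deg -0.04 tilt [-2.8e-03  7.0e-04 -1.0e+00] F [ 0.  -0.6  0.1] gap 0.004 nose 0.022
world shift mm [-48.6 -12. ]
```

View pics/scene4.png

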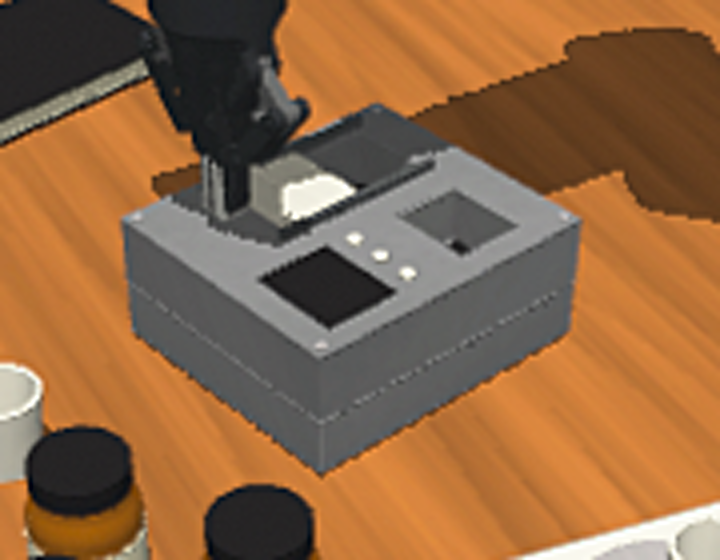

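The fingers (crop (235,200)) stand on the panel side just behind the tab. Pushing forward; I expect the stop near tool x ≈ -4.5 in the box frame.

```bash
python3 -m jog '[[-6,-1.5,1.5,0,-0.15,0,0],[-6,-1.5,0,0,0,0,0],[-6,-1.5,0,0,0,0,0],[-6,-1.5,0,0,0,0,0],[-6,-1.5,0,0,0,0,0],[-6,-1.5,0,0,0,0,0],[-6,-1.5,0,0,0,0,0],[-6,-1.5,0,0,0,0,0],[-3,-0.8,0,0,0,0,0]]' 60 |egrep "force"; python3 - <<'E'
from h import *
st(-4)
E
```

```text
force: [0.8, 1.0, -0.6]
t 14.07 box xy [  5.6 -42.8] tip z mm 99.0 yaw err deg -0.03 tilt [ 4.9e-03 -3.0e-04 -1.0e+00] F [ 0.8  1.  -0.6] gap -0.002 nose 0.022
world shift mm [-9.5 -1.5]
```

```bash
for i in 1; do python3 -m jog '[[-3,-0.7,0,0,0.25,0,0],[-2,-0.5,0,0,0,0,0]]' |egrep "force|pos";python3 -m jog '[[-2,-0.4,0,0,0,0,0]]' |egrep "force|pos"; python3 -m jog '[[-1.5,-0.4,0,0,0,0,0]]' |egrep "force|pos"; done;python3 -c "from h import *;st(-4)"
```

```text
eef_pos: [0.5546, -0.206, 0.1211]
force: [1.3, 0.8, -1.9]
eef_pos: [0.5525, -0.2065, 0.1211]
force: [1.4, 0.5, -2.0]
eef_pos: [0.551, -0.2068, 0.121]
force: [1.1, 0.6, -1.0]
t 14.57 box xy [ -3.6 -42.8] tip z mm 99.0 yaw err deg -0.03 tilt [ 5.e-04 -4.e-04 -1.e+00] F [ 1.1  0.6 -1. ] gap -0.004 nose 0.022
world shift mm [-0.6  0.7]
```

```bash
for i in 1; do python3 -m jog '[[-1.5,-0.3,0,0,0,0,0]]' |egrep "force|pos";python3 -m jog '[[-1.5,-0.3,0,0,0,0,0]]' |egrep "force|pos";  done;python3 -c "from h import *;st(-4)"
```

```text
eef_pos: [0.5496, -0.2072, 0.1211]
force: [5.4, 2.7, -0.7]
eef_pos: [0.5495, -0.2073, 0.1213]
force: [7.6, 4.6, -6.0]
t 14.82 box xy [ -5.2 -42.9] tip z mm 99.3 yaw err deg -0.0 tilt [ 4.1e-03 -4.0e-04 -1.0e+00] F [ 7.6  4.6 -6. ] gap -0.001 nose 0.022
world shift mm [0.9 1.2]
```

Forward stop reached at -5.2 mm, with force rising to about 9 N. I'll hold briefly, back off rearward and lift clear.

```bash
python3 -m jog '[[0,0,0,0,0,0,0],[0,0,0,0,0,0,0],[5,1.2,0,0,0.2,0,0],[8,2,0,0,0,0,0],[4,1,15,0,0,0,0],[0,0,25,0,0,0,0],[0,0,40,0,0,0,0],[-20,-5,40,0,0,0,0],[-40,-10,40,0,0,0,0],[-40,-50,20,0,0,0,0],[-40,-50,0,0,0,0,0],[-20,-40,0,0,0,0,0],[0,-20,0,0,0,0,0],[0,0,0,0,0,0,0],[0,0,0,0,0,0,0],[0,0,0,0,0,0,0]]' 60; python3 - <<'E'
from h import *
c=optics.calibration("top")
p,D=optics.grab_frame("top");im=p[...,::-1].copy();cv2.imwrite("pics/top5.png",im)
q,_=optics.grab_frame("scene");cv2.imwrite("pics/scene5.png",q[...,::-1])
W=cloud(c,D);roi=np.zeros((384,512),bool);roi[170:315,262:405]=1
t=roi&(W[...,2]>0.1)&(W[...,2]<.13)&(D>0)
print("tab",t.sum(),(RB.T@(W[t].mean(0)[:2]-C)*1000).round(1))
m=(roi&(W[...,2]>0.078)&(W[...,2]<0.13)).astype(np.uint8)
m=cv2.morphologyEx(m,cv2.MORPH_CLOSE,np.ones((25,25)))
k=max(cv2.findContours(m,0,1)[0],key=cv2.contourArea)
print(cv2.minAreaRect((ray(c,k[:,0],0.085)[:,:2]*1000).astype(np.float32)))
E
```

```text
clock: 16.82
eef_pos: [0.4096, -0.3751, 0.3157]
eef_rot: [[0.969, 0.246, 0.006], [0.246, -0.969, -0.007], [0.004, 0.008, -1.0]]
force: [-0.4, -0.6, -0.1]
finger_gap: 0.0
tab 75 [-19.9 -40.5]
((544.0369873046875, -164.2353057861328), (199.9716033935547, 176.80636596679688), 13.839552879333496)
```

View pics/top5.png

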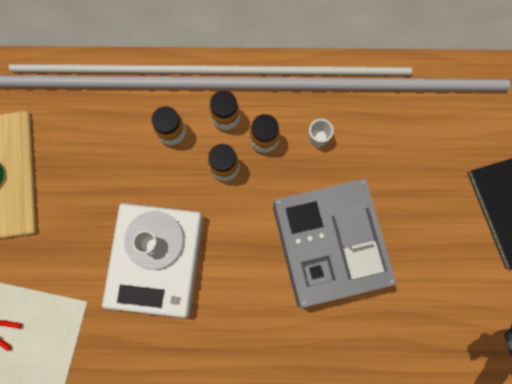

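View pics/scene5.png

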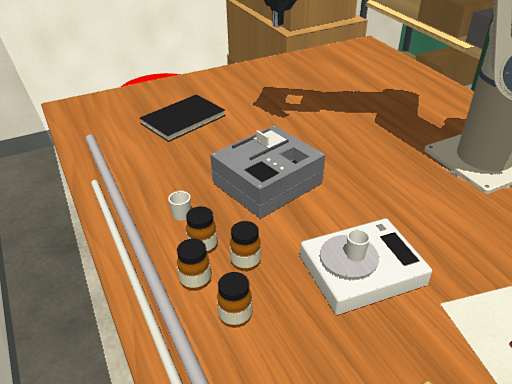

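The guard is fully forward: its tab at (364,246) measures -19.9 mm, against -19.5 expected at the forward stop. The box has moved less than 0.3 mm, the pots and jars are where they were, and the arm is clear.

```bash
python3 -c "from bench import ctrl;print(ctrl.close_job())"
```

```text
the job is handed in; nothing more can be done
None
```

I reset the trip box and handed the job in at about 17 s of the 53 s allowed; the hand-in gave no verdict.

- **Guard back:** I pushed it by its tab to the rear stop, where the force jumped to about 10 N. The wrist picture showed the well clear.
- **Reset key:** I pressed the round key until it bottomed. The force went from about 5 N of spring to as much as 27 N, and I held it for a little over 1 s. The next wrist picture showed it up again.
- **Guard forward:** I pushed it to the front stop. The last top view puts the tab at -19.9 mm in the box frame, against about -19.5 mm that I worked out for fully forward.
- **Surroundings:** The box's measured position changed by less than 0.3 mm. By eye, the balance, pots and jars are where they were and the square key is untouched. The arm ended well clear of everything.

**Disagreement:** the wrist camera read about 4 mm farther back along the box than the top camera and the stop contacts. I aimed between the two when pressing the key.

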